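# Tension a tube rotator's belt by two teeth of its star wheel

### The arm

A 6-joint arm with a two-finger parallel gripper is mounted at the origin on a cart in front of the work surface, level with it; the furniture and walls round the work are solid. World frame = base frame: x ahead of the robot, y to its left, z up, the work surface at z = 0. Lengths are in m, angles in rad, forces in N, time in s.
With the tool pointing down it reaches from about 0.375 to 0.9 m from the base axis. Payload 3.1 kg.
Tool frame: the origin (TCP) lies on the centre line of the jaws, within the pads' length; the fingertips stand 17 mm ahead of it and the grasp point (between the pads) lies 2 mm behind it; z points along the fingers, y is the line along which they close (so a half turn about z gives the same grasp; the last joint's range is limited). The gripper opens to 85 mm and grips with 20 to 120 N. Pads are 22 mm wide; open, the fingers measure 114 mm over their backs; the gripper's body (76 mm by 85 mm) begins 54 mm behind the grasp point. The pads swing forward as they close: fully open they stand 13 mm farther back than shut.
Start: joints at [-1.466, 0.527, 1.433, -0, 1.181, -0.178], TCP at [0.175, -0.6, 0.248] pointing down, gripper open.
Joint ranges: [-3.08, 3.08], [-0.75, 2.2], [0.22, 2.44], [-1.43, 4.57], [0, 2.65], [-2.85, 2.85]. Speed limits (rad/s): [2.79, 2.79, 3.14, 3.14, 3.14, 3.14].

### API

Orientations are given as a unit quaternion [x, y, z, w].
In Python, from bench import ctrl gives the robot as it stands.
- The arm moves only by the tool servo_tool, never from a script. Its argument "rows" is a list that holds one entry, the list of rows, each a list of 6 numbers: the shift along the tool's x, y, z in cm, then the turn, a rotation vector about the tool's x, y, z in degrees. In form: [[[x, y, z, ax, ay, az], ...]]. A call has 1 to 12 rows; each row shifts and turns the commanded pose from where the row before left it, along the tool's axes as they then stand; what a row does not reach is not made up. A row lasts 1/8 s, in which the tool goes at most 62.5 mm and 10.7 degrees, less where a joint would pass 70% of its speed; a pose out of reach is approached as far as the arm can. A call is refused whole if a number of a shift passes 6.25 or a number of a turn 10.7, either way. A call with a gripper value outside its range is refused whole. "jaw" is the opening, from 0 (shut) to 1 (fully open), set as the call begins (left out, the last holds). The fingers move at their own pace and stop on an object; "squeeze" is the grip in N (left out, the last holds). Time passes only in rows, so rows that do not move let the fingers close. It gives the time, the measured TCP pose, the force, the opening and the grip force at its end, in the units of the state.
- ctrl.state(): the state, without advancing time (a new reading comes with each control period).
- ctrl.snapshot(name): name is "side" or "top" or "wrist"; returns a dict with "frame" (384x512x3 uint8, red, green, blue), "camera_matrix" (3x3 intrinsics, pixels), "D" ([k1, k2, p1, p2, k3] as OpenCV has them; the pictures are not rectified), "view" (4x4, takes a point from world to camera coordinates); the wrist camera has in their place "hand_eye" (4x4, takes a point from camera to tool coordinates, whose origin is the TCP and whose axes are the flange's). Camera axes: x right, y down, z forward; pixel columns grow to the right and rows downward; lengths in m; the calibration is good to about 2 mm. A picture is of the moment at which its call begins: read the wrist's pose just before it. There is no depth.
- ctrl.finish_job(): hands the job in; it is judged then, once.
Trained networks look in a picture, given as the dict that the camera call returned (one of the last four; its "shot" number tells which), for a name from the list of things; names that differ only in an ending like _2 or _b are one class to them, and where a whole thing is asked for, a point or a joint stands for the part that bears it (a point fixed in the world has none). Each returns a list of dicts, best first, with "p" (0 to 1); they miss things now and then, are a little off and sometimes report something else, mostly with a low value. They report only what shows in the picture. A call takes as long as a camera call.
- ctrl.find_in(picture, target): "location" ([x, y, z] in m, in world coordinates, good to about 4 mm: the middle of the surface that is visible of it).
- ctrl.trace(picture, target): "region" (384x512 bool, what is visible of it).
- ctrl.pinpoint(picture, target): "location" ([x, y, z] in m, in world coordinates, good to about 4 mm: a listed point, or the origin of a listed thing).
The state is a dict: "time_s": time; "qpos": joint angles; "qd": joint speeds; "effort": joint torques, N m; "tcp_pos": TCP position; "ee_rot": TCP orientation; "force": force on the tool from outside, world axes, zero at the start; "ft_torque": the same for the moment, N m; "gripper_width": finger opening in m; "finger_force": force on a finger pad.
Only numpy, scipy, OpenCV 4.12 (cv2) and the standard library are available. Lean on these libraries where they do the work, as an engineer would, in place of code of your own. Each camera call takes 0.05 s, during which the arm holds its last target. There are 200 camera calls.

### The job

The belt of the tube rotator with the orange star wheel is slack: advance that wheel by two teeth, towards the black pointers, pushing it with shut fingers through the slot in the housing's top, one tooth a stroke. The first stroke brings the next orange tooth level with the pointers; then lift right out of the slot, and with a second stroke bring the white tooth level with the pointers and lift out again. Leave the blue wheel of the other rotator alone.

Things in the scene. Friction and masses are not known exactly. Their poses are not given: they have to be found in the camera images.
- orange_unit: Tube rotator to work on: white housing 210 (x) x 100 (y) x 138 mm high, fixed, left or right, turned up to 18 degrees. Origin: centre of the underside. x points away from the robot, from the control panel (orange knob) to the orange tube disc (at x = 120 to 137 mm). Wheel axle along y, at x = 0, z = 70 mm. Starting at -30 degrees, a tooth has its tip at x = -30, z = 122 mm. Fingertips at z about 107 push it well.
- orange_slot (a point): Middle of the index line, level with the top of the housing (138 mm above the bench), at x = 30, y = 0 mm of orange_unit, same axes. The top is 4 mm thick; its open slot is 52 mm wide (y -26 to 26) and runs from 110 mm behind this point (-x) to 34 mm beyond it. Two black pointers on the top, one on each side of the slot, mark the line. A tooth is level with them when it leans 30 degrees to +x.
- orange_wheel (a joint): Orange star wheel below the slot, rad; grows as upper teeth move to +x. 6 radial teeth 60 degrees apart, 8 mm thick, 34 wide, tips 60 from the axle, hub radius 25. At value q they lean -90 (the white one), -30, 30, 90.. degrees + q from upright, + towards +x. Starts within 0.2 of 0; one tooth on is 1.047, two 2.094. Stiff (0.25 N m, about 5 N), stays where left; stops at -0.7 and 3.0.
- blue_wheel (a joint): Blue star wheel of the second rotator, which is built like the first and stands beside it on the other side (left or right, also turned up to 18 degrees); only its wheel, knob and disc are blue instead of orange (the wheel too has one white tooth). Rad, same sense; starts within 0.2 of 0 and is to stay as it is.

How it is judged:
On the way:
1. the orange wheel has been advanced by one tooth (60 degrees, within 17) and the fingers are out of the slot (value of joint orange_wheel between 0.747 and 1.347 rad and contact force between each of the arm, the fingers and orange_unit below 0.5 N and height (world z) of the grasp point above 0.15 m), for 0.2 s.
At the end, for the whole second after the job is handed in: The orange wheel stands two teeth on, its white tooth level with the pointers within 14 degrees (about 12 mm), at rest, the fingers out of the slot; the blue wheel is as it was (value of joint orange_wheel between 1.844 and 2.344 rad and velocity of joint orange_wheel below 0.05 rad/s and height (world z) of the grasp point above 0.15 m and value of joint blue_wheel between -0.4 and 0.4 rad); the robot touches nothing.
It fails at once if the blue wheel is turned (not (value of joint blue_wheel between -0.4 and 0.4 rad)).
It also fails if it takes over 48 s, if anything falls off the work surface, if the arm or the gripper's body presses on something with over 40 N, if the wrist force passes 120 N, or if a joint passes its speed limit or range.

## Working session

There is one attempt and no reset: what is moved stays moved. The work goes in short steps, Python scripts to look and compute and a tool call to move; the robot and the scene stay as the last step left them, time stands still between calls to the robot, and variables do not carry over. Pictures are saved under pics/ and viewed, at most 10 in all, crops included, and the job is handed in when it is done.

Besides the shell and the picture viewer there is one more tool, called after "Call:" as a command line: name --argument value ..., lists and objects as JSON in quotes. servo_tool: Moves the arm, as the interface text tells. Its arguments: {"type":"object","properties":{"rows":{"type":"array"},"jaw":{"type":"number"},"squeeze":{"type":"number"}},"required":["rows"]}

```bash
mkdir -p pics
cat > h.py <<'E'
from bench import ctrl
import numpy as np, cv2
from scipy.spatial.transform import Rotation as R
def save(s,n): cv2.imwrite('pics/'+n,s['frame'][:,:,::-1])
E
python3 - <<'E'
from h import *
s=ctrl.state(); print(s['time_s'],s['tcp_pos'],s['ee_rot'],s['gripper_width'])
ims=[]
for n in('side','top'):
    p=ctrl.snapshot(n); ims.append(p['frame'])
    for t in('orange_unit','orange_slot'):
        print(n,t,[(np.round(d['location'],4),round(d['p'],2)) for d in ctrl.pinpoint(p,t)[:3]])
    for t in('orange_wheel','blue_wheel'):
        print(n,t,[(np.round(d['location'],4),round(d['p'],2)) for d in ctrl.find_in(p,t)[:3]])
im=np.hstack(ims); cv2.imwrite('pics/a.png',cv2.resize(im,(800,300))[:,:,::-1])
cv2.imwrite('pics/top.png',ims[1][:,:,::-1])
E
```

```text
0.0 [ 0.17494963 -0.59930304  0.24733483] [ 9.89950160e-01  1.41412541e-01  5.00884252e-05 -1.08212946e-03] 0.08552312238106832
side orange_unit [(array([ 0.5038, -0.1887,  0.0044]), 0.71)]
side orange_slot [(array([ 0.5045, -0.1874,  0.002 ]), 0.25)]
side orange_wheel [(array([0.5612, 0.1702, 0.1197]), 0.69)]
side blue_wheel [(array([0.5617, 0.1676, 0.1181]), 0.62)]
top orange_unit [(array([ 0.5011, -0.1909,  0.0009]), 0.59)]
top orange_slot [(array([ 0.5287, -0.1983,  0.1397]), 0.65)]
top orange_wheel [(array([ 0.5002, -0.1897,  0.0973]), 0.64)]
top blue_wheel [(array([0.5636, 0.1742, 0.0965]), 0.7)]
```

View pics/a.png

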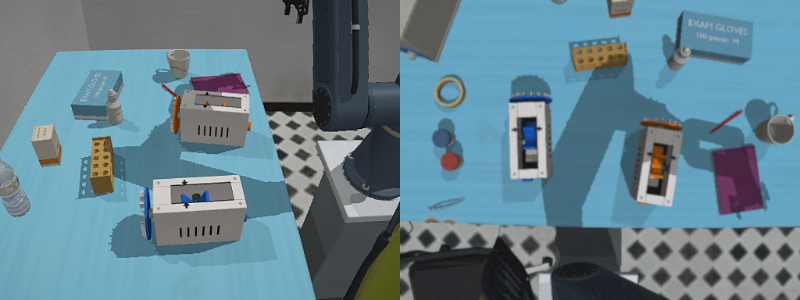

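View pics/top.png

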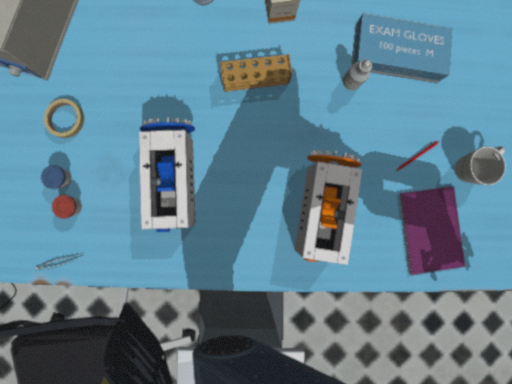

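Top view: the orange unit is on the right at about (330,210), and its +x end leans to image right, so the yaw is about -13°. The blue unit is at (167,180). I'll shut the jaws and move above the orange unit.

Call:
servo_tool --rows '[[[4.3,-3.6,0,0,0,0],[4.3,-3.6,0,0,0,0],[4.3,-3.6,0,0,0,0],[4.3,-3.6,0,0,0,0],[4.3,-3.6,0,0,0,0],[4.3,-3.6,0,0,0,0],[4.2,-3.6,0,0,0,0],[4.2,-3.6,0,0,0,0],[4.2,-3.6,0,0,0,0],[0,0,0,0,0,10],[0,0,0,0,0,10],[0,0,0,0,0,9]]]' --jaw 0 --squeeze 40

```text
time_s: 2.0
tcp_pos: [0.4532, -0.1811, 0.2485]
ee_rot: [0.994, -0.113, 0.0, 0.0]
force: [0.4, -0.1, 0.2]
gripper_width: -0.0001
finger_force: 0.0
```

```bash
cat >> h.py <<'E'
def topquad(p,name='orange_unit',V=None):
    m=ctrl.trace(p,name)[0]['region']
    return m
def ray(p,uv,z,V):
    k=cv2.undistortPoints(np.float64(uv).reshape(-1,1,2),p['camera_matrix'],p['D'])[:,0]
    d=np.c_[k,np.ones(len(k))]@V[:3,:3].T
    c=V[:3,3]
    return c+d*((z-c[2])/d[:,2])[:,None]
def wristV(s,p):
    T=np.eye(4);T[:3,:3]=R.from_quat(s['ee_rot']).as_matrix();T[:3,3]=s['tcp_pos']
    return T@p['hand_eye']
E
python3 - <<'E'
from h import *
s=ctrl.state(); print(s['time_s'],s['tcp_pos'],R.from_quat(s['ee_rot']).as_matrix()[:,0],s['gripper_width'],s['force'])
p=ctrl.snapshot('wrist'); save(p,'w1.png')
V=wristV(s,p); print(V.round(3))
for t in('orange_unit','orange_slot'): print(t,[(np.round(d['location'],4),round(d['p'],2)) for d in ctrl.pinpoint(p,t)[:3]])
q=ctrl.snapshot('top'); save(q,'t2.png')
print('slot top',[(np.round(d['location'],4),round(d['p'],2)) for d in ctrl.pinpoint(q,'orange_slot')[:3]])
# project known corners later
np.savez('w1.npz',V=V,K=p['camera_matrix'],D=p['D'])
E
```

```text
2.0 [ 0.45324125 -0.18108108  0.2485129 ] [ 9.74409061e-01 -2.24781486e-01  5.15234860e-04] -9.436319972022056e-05 [ 0.39452437 -0.10998058  0.16125409]
[[-0.224 -0.939 -0.261  0.52 ]
 [-0.975  0.216  0.06  -0.196]
 [-0.     0.268 -0.963  0.374]
 [ 0.     0.     0.     1.   ]]
orange_unit [(array([ 0.5016, -0.1945, -0.0033]), 0.59)]
orange_slot [(array([ 0.5297, -0.1953,  0.1363]), 0.63)]
slot top []
```

View pics/w1.png

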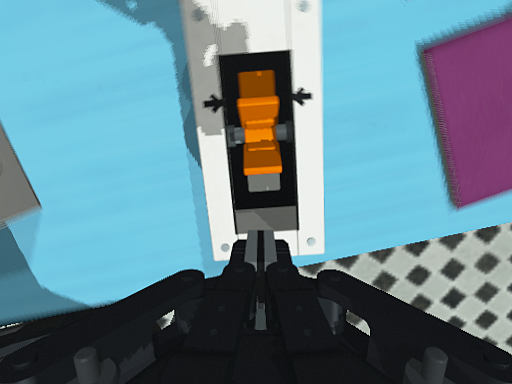

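The wrist view shows the slot with far corners (219,54) and (291,51), near corners about (236,234) and (298,230), and pointers at (215,102) and (300,97). The tooth at -30° has its tip edge at about (263,172), with the white tooth behind it at (264,182).

```bash
python3 - <<'E'
from h import *
z=np.load('w1.npz');p={'camera_matrix':z['K'],'D':z['D']};V=z['V']
c=ray(p,[[219,54],[291,51],[235,232],[298,229],[222,102],[292,97]],.138,V);print(c.round(4))
f=(c[0]+c[1])/2;n=(c[2]+c[3])/2
print('len',np.linalg.norm(f-n),'yaw',np.degrees(np.arctan2(*(f-n)[1::-1])))
l=c[0]-c[2];r=c[1]-c[3]
print([np.degrees(np.arctan2(a[1],a[0])) for a in(l,r)], np.degrees(np.arctan2(*-(c[5]-c[4])[:2]*[1,1]))) 
mid=(c[4]+c[5])/2;print('slotpt',mid)
for yaw in(-15,-14,-13):
  u=np.array([np.cos(np.radians(yaw)),np.sin(np.radians(yaw))]);o=mid[:2]-.03*u
  print(yaw,'origin',o,'far',(f[:2]-o)@u,'near',(n[:2]-o)@u)
  # predict tooth tip edge pixels for q
  Vi=np.linalg.inv(V)
  for q in(-.2,-.1,0,.1,.2):
    a=np.radians(-30)+q
    P=[[*(o+u*(60*np.sin(a)+e*np.cos(a))/1000),.07+(60*np.cos(a)-e*np.sin(a))/1000] for e in(-4,4)]
    print(q,cv2.projectPoints(np.array(P),cv2.Rodrigues(Vi[:3,:3])[0],Vi[:3,3],p['camera_matrix'],p['D'])[0][:,0].round(0).tolist())
E
python3 -c "
import cv2;i=cv2.imread('pics/w1.png')[40:250,180:340];cv2.imwrite('pics/c1.png',cv2.resize(i,None,fx=2.8,fy=2.8,interpolation=2))"
```

```text
[[ 0.5687 -0.1756  0.138 ]
 [ 0.5586 -0.2282  0.138 ]
 [ 0.4278 -0.1521  0.138 ]
 [ 0.4182 -0.2062  0.138 ]
 [ 0.5351 -0.169   0.138 ]
 [ 0.5265 -0.2225  0.138 ]]
len 0.14245482925250885 yaw -9.202074554258656
[np.float64(-9.480953514561063), np.float64(-8.921854327661926)] 9.073311381151779
slotpt [ 0.53078161 -0.1957499   0.138     ]
-15 origin [ 0.50180384 -0.18798533] far 0.06333893853127708 near -0.07838714412462695
-0.2 [[255.0, 183.0], [255.0, 178.0]]
-0.1 [[255.0, 180.0], [255.0, 174.0]]
0 [[255.0, 175.0], [255.0, 168.0]]
0.1 [[255.0, 170.0], [255.0, 163.0]]
0.2 [[255.0, 165.0], [255.0, 156.0]]
-14 origin [ 0.50167274 -0.18849224] far 0.06337844213580136 near -0.07857720949521156
-0.2 [[256.0, 183.0], [256.0, 178.0]]
-0.1 [[256.0, 180.0], [256.0, 174.0]]
0 [[256.0, 175.0], [256.0, 168.0]]
0.1 [[256.0, 170.0], [256.0, 163.0]]
0.2 [[256.0, 165.0], [256.0, 156.0]]
-13 origin [ 0.50155051 -0.18900137] far 0.06340777834350676 near -0.07873420119597299
-0.2 [[257.0, 183.0], [257.0, 178.0]]
-0.1 [[257.0, 180.0], [257.0, 174.0]]
0 [[257.0, 175.0], [257.0, 168.0]]
0.1 [[257.0, 170.0], [257.0, 163.0]]
0.2 [[257.0, 165.0], [257.0, 156.0]]
```

View pics/c1.png

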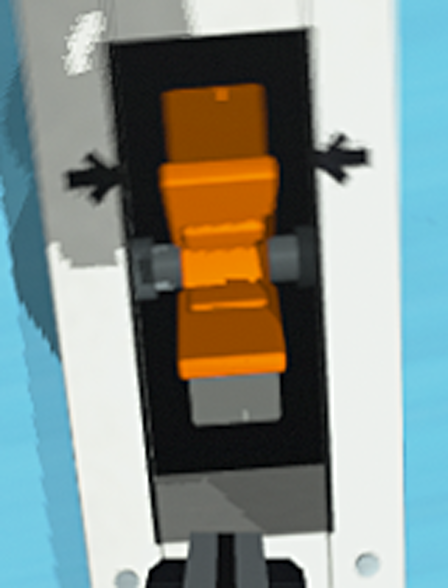

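Call:
servo_tool --rows '[[[-0.4,0.2,0,0,0,-3.8],[0,0,3,0,0,0],[0,0,3,0,0,0],[0,0,2,0,0,0],[0,0,2,0,0,0],[0,0,1.5,0,0,0],[0,0,0.95,0,0,0],[0,0,0,0,0,0]]]'

```text
time_s: 3.25
tcp_pos: [0.4484, -0.1824, 0.1234]
ee_rot: [0.997, -0.078, -0.001, -0.0]
force: [-1.1, 0.2, -0.3]
gripper_width: 0.0001
finger_force: 0.0
```

```bash
cat >> h.py <<'E'
O=np.array([.5012,-.191]);u=np.array([.9871,-.160]);v=np.array([.160,.9871])
def st():
    s=ctrl.state();d=np.array(s['tcp_pos'][:2])-O;X=R.from_quat(s['ee_rot']).as_matrix()[:,0]
    print('t',s['time_s'],'unit x,y mm',(d@u*1e3).round(1),(d@v*1e3).round(1),'z',round(s['tcp_pos'][2]*1e3,1),'yaw',np.degrees(np.arctan2(X[1],X[0])).round(1),'F',np.round(s['force'],1))
    return s
E
python3 -c "
from h import *
st()"
```

```text
t 3.25 unit x,y mm -53.5 0.0 z 123.4 yaw -8.9 F [-1.1  0.2 -0.3]
```

Call:
servo_tool --rows '[[[1.0,0,0,0,0,0],[1.0,0,0,0,0,0],[1.0,0,0,0,0,0],[1.0,0,0,0,0,0],[1.0,0,0,0,0,0],[0.9,0,0,0,0,0],[0,0,0,0,0,0],[0,0,0,0,0,0]]]'

```text
time_s: 4.25
tcp_pos: [0.5045, -0.1901, 0.1233]
ee_rot: [0.997, -0.077, -0.003, -0.001]
force: [-5.0, 1.3, -1.4]
gripper_width: -0.0004
finger_force: 2.0
```

```bash
python3 -c "
from h import *
st()"
```

```text
t 4.25 unit x,y mm 3.1 1.5 z 123.3 yaw -8.9 F [-5.   1.3 -1.4]
```

Call:
servo_tool --rows '[[[-0.5,0,0,0,0,0],[0,0,-2,0,0,0],[0,0,-3,0,0,0],[0,0,-4,0,0,0],[0,0,-3.5,0,0,0],[-2.9,0.1,0,0,0,0],[-2.5,0,0,0,0,0],[0,0,0,0,0,0],[0,0,0,0,0,0]]]'

```text
time_s: 5.38
tcp_pos: [0.4499, -0.1843, 0.2496]
ee_rot: [0.997, -0.078, 0.002, 0.001]
force: [0.1, 0.1, -0.0]
gripper_width: 0.0001
finger_force: 0.0
```

Run:
```python
from h import *
s=st();p=ctrl.snapshot('wrist');V=wristV(s,p);Vi=np.linalg.inv(V)
i=p['frame'][30:250,180:340,::-1];cv2.imwrite('pics/c2.png',cv2.resize(i,None,fx=2.7,fy=2.7,interpolation=2))
def pr(P): return cv2.projectPoints(np.array(P),cv2.Rodrigues(Vi[:3,:3])[0],Vi[:3,3],p['camera_matrix'],p['D'])[0][:,0]
for base in(-30,30):
  for q in(-.3,-.2,-.1,0,.1,.2):
    a=np.radians(base)+q
    P=[[*(O+u*(60*np.sin(a)+e*np.cos(a))/1000),.07+(60*np.cos(a)-e*np.sin(a))/1000] for e in(-4,4)]
    print(base,q,((pr(P)-[180,30])*2.7).round().tolist())
```

```text
t 5.375 unit x,y mm -51.7 -1.6 z 249.6 yaw -8.9 F [ 0.1  0.1 -0. ]
-30 -0.3 [[213.0, 415.0], [213.0, 403.0]]
-30 -0.2 [[213.0, 407.0], [213.0, 393.0]]
-30 -0.1 [[213.0, 396.0], [213.0, 380.0]]
-30 0 [[213.0, 384.0], [213.0, 366.0]]
-30 0.1 [[213.0, 370.0], [213.0, 350.0]]
-30 0.2 [[213.0, 355.0], [213.0, 332.0]]
30 -0.3 [[214.0, 252.0], [214.0, 225.0]]
30 -0.2 [[214.0, 232.0], [214.0, 206.0]]
30 -0.1 [[214.0, 212.0], [214.0, 187.0]]
30 0 [[214.0, 193.0], [214.0, 170.0]]
30 0.1 [[214.0, 176.0], [214.0, 155.0]]
30 0.2 [[214.0, 160.0], [214.0, 141.0]]
```

View pics/c2.png

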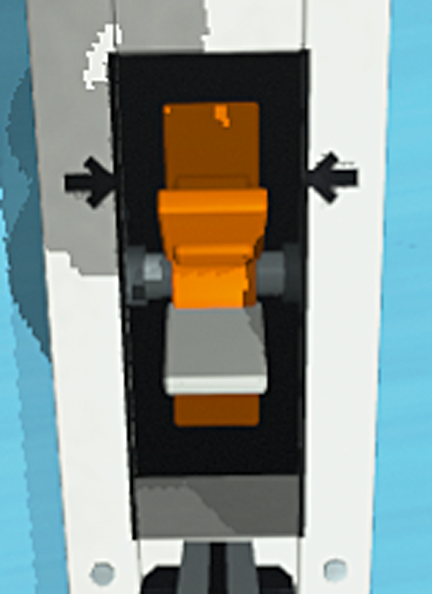

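The white tooth's edge rows are at about 377–393 and the orange tip's at 190–213. That puts the wheel at q≈0.95, inside the first window. Second stroke next, slightly longer.

Call:
servo_tool --rows '[[[-0.5,-0.15,0,0,0,0],[0,0,3,0,0,0],[0,0,3,0,0,0],[0,0,2,0,0,0],[0,0,2,0,0,0],[0,0,1.6,0,0,0],[0,0,1,0,0,0],[0,0,0,0,0,0]]]'

```text
time_s: 6.42
tcp_pos: [0.4436, -0.181, 0.1222]
ee_rot: [0.997, -0.078, -0.001, -0.0]
force: [-0.1, -0.7, -0.1]
gripper_width: 0.0001
finger_force: 0.0
```

```bash
python3 -c "
from h import *
st()"
```

```text
t 6.425 unit x,y mm -58.5 0.6 z 122.2 yaw -8.9 F [-0.1 -0.7 -0.1]
```

Call:
servo_tool --rows '[[[1.1,0,0,0,0,0],[1.1,0,0,0,0,0],[1.1,0,0,0,0,0],[1.1,0,0,0,0,0],[1.1,0,0,0,0,0],[1.2,0,0,0,0,0],[0,0,0,0,0,0],[0,0,0,0,0,0]]]'

```text
time_s: 7.42
tcp_pos: [0.5078, -0.1901, 0.1224]
ee_rot: [0.997, -0.077, -0.003, -0.001]
force: [-4.7, 2.4, -0.4]
gripper_width: 0.0001
finger_force: 2.1
```

```bash
python3 -c "
from h import *
st()"
```

```text
t 7.425 unit x,y mm 6.4 2.0 z 122.4 yaw -8.9 F [-4.7  2.4 -0.4]
```

Call:
servo_tool --rows '[[[-0.6,0,0,0,0,0],[0,0,-2,0,0,0],[0,0,-3,0,0,0],[0,0,-4,0,0,0],[0,0,-3.5,0,0,0],[-2.9,0.1,0,0,0,0],[-2.5,0,0,0,0,0],[0,0,0,0,0,0],[0,0,0,0,0,0]]]'

```text
time_s: 8.55
tcp_pos: [0.452, -0.1842, 0.2486]
ee_rot: [0.997, -0.078, 0.002, 0.001]
force: [-0.1, -0.1, -0.4]
gripper_width: 0.0001
finger_force: 0.0
```

Run:
```python
from h import *
s=st();p=ctrl.snapshot('wrist');V=wristV(s,p);Vi=np.linalg.inv(V)
i=p['frame'][30:250,180:340,::-1];cv2.imwrite('pics/c3.png',cv2.resize(i,None,fx=2.7,fy=2.7,interpolation=2))
def pr(P): return cv2.projectPoints(np.array(P),cv2.Rodrigues(Vi[:3,:3])[0],Vi[:3,3],p['camera_matrix'],p['D'])[0][:,0]
for q in(-.3,-.2,-.1,0,.1,.2):
    a=np.radians(30)+q
    P=[[*(O+u*(60*np.sin(a)+e*np.cos(a))/1000),.07+(60*np.cos(a)-e*np.sin(a))/1000] for e in(-4,4)]
    print(q,((pr(P)-[180,30])*2.7).round().tolist())
```

```text
t 8.55 unit x,y mm -49.6 -1.1 z 248.6 yaw -9.0 F [-0.1 -0.1 -0.4]
-0.3 [[215.0, 259.0], [215.0, 232.0]]
-0.2 [[215.0, 239.0], [215.0, 213.0]]
-0.1 [[215.0, 219.0], [215.0, 195.0]]
0 [[215.0, 201.0], [215.0, 177.0]]
0.1 [[215.0, 183.0], [216.0, 162.0]]
0.2 [[216.0, 167.0], [216.0, 148.0]]
```

View pics/c3.png

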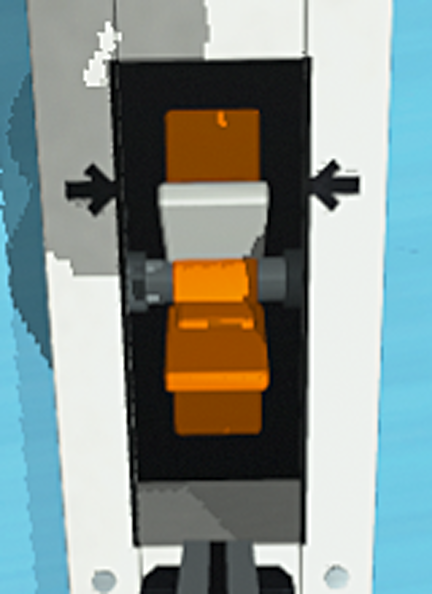

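The white tooth's tip is at rows 183–206, within about 0.03 rad of level with the pointers. The fingers are well clear, so I'm handing in.

```bash
python3 -c "
from bench import ctrl
print(ctrl.finish_job())"
```

```text
the job is handed in; nothing more can be done
None
```

The orange wheel is two teeth on, with the white tooth level with the pointers to within about 0.03 rad by the wrist camera; the fingers are out of the slot, the arm never went near the blue wheel, and the job is handed in, though no verdict came back.

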